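Level a model-railway track module and hold the spirit level down

ROBOT

A 7-joint arm with a two-finger parallel gripper is mounted at the origin on the work surface. World frame = base frame: x ahead of the robot, y to its left, z up, the work surface at z = 0. Lengths are in m, angles in rad, forces in N, time in s.
With the tool pointing down it reaches from about 0.4 to 0.9 m from the base axis. Payload 5.6 kg.
Tool frame: the origin (TCP) lies midway between the tips of the shut fingers; the grasp point (between the pads) lies 19 mm behind it; z points along the fingers, y is the line along which they close (so a half turn about z gives the same grasp; the last joint's range is limited). The gripper opens to 92 mm and grips with 3 to 60 N. Pads are 20 mm wide; open, the fingers measure 128 mm over their backs; the gripper's body (75 mm by 189 mm) begins 69 mm behind the grasp point.
Start: joints at [1.203, 0.468, -0.012, 1.603, 0.006, 1.071, -0.056], TCP at [0.207, -0.616, 0.215] pointing down, gripper open.
Joint ranges: [-2.53, 2.53], [-0.31, 2.02], [-1.57, 1.55], [0.28, 2.44], [-1.29, 4.43], [0.15, 1.84], [-2.92, 2.92]. Speed limits (rad/s): [2.57, 2.57, 3.14, 3.14, 3.14, 3.14, 3.14].

INTERFACE

Orientations are given as a 3x3 rotation matrix whose columns are the frame's x, y, z axes.
In Python, from station import env, effector, solver, viewer, workorder, search_frame, tip_of gives the robot as it stands. Calls block until the motion is done:
- env.reach(position, orientation): joint-space move of the TCP to a pose.
- env.movel(position, frame=None, rate=0.15): straight line of the TCP; frame=None keeps the orientation; rate is the mean speed in m/s.
- env.goto_joints(angles): joint-space move.
- effector.release() and effector.grasp(squeeze=None): open the fingers fully, or close them until they stop; squeeze is the grip in N (None keeps the last).
- env.pause(seconds).
- solver.inverse_kinematics(position, orientation): joint angles nearest the present ones, or None.
- env.sense(): the state.
- viewer.read_camera(name): name is "side" or "top" or "wrist"; returns (picture, depth): 420x560x3 uint8, red, green, blue; 420x560 float32, m along the optical axis (not along the pixel's ray), 0 where there is no reading.
- viewer.camera_info(name): a dict with "intrinsics" (3x3 intrinsics, pixels), "eye" and "rotation" of the camera in the world; the wrist camera has in their place "T_tool_cam" (4x4, takes a point from camera to tool coordinates, whose origin is the TCP and whose axes are the flange's). Camera axes: x right, y up, looking along -z (the intrinsics and any distortion apply to the point x, -y, -z); pixel columns grow to the right and rows downward; lengths in m; the calibration is good to about 2 mm. A picture is of the moment at which its call begins: read the wrist's pose just before it. camera_info takes no time and is no camera call.
A pose or a line that the arm cannot do raises env.PlanningError and nothing moves.
- workorder.finish_job(): hands the job in; it is judged then, once.
Trained networks look in the newest picture that a camera, given by its name, has taken for a name from the list of things; names that differ only in an ending like _2 or _b are one class to them, and where a whole thing is asked for, a point or a joint stands for the part that bears it (a point fixed in the world has none). Each returns a list of dicts, best first, with "score" (0 to 1); they miss things now and then, are a little off and sometimes report something else, mostly with a low value. They report only what shows in the picture. A call takes as long as a camera call.
- search_frame(camera, name): "at" ([x, y, z] in m, in world coordinates, good to about 4 mm: the middle of the surface that is visible of it).
- tip_of(camera, name): "at" ([x, y, z] in m, in world coordinates, good to about 4 mm: a listed point, or the origin of a listed thing).
The state is a dict: "t": time; "joint_positions": joint angles; "joint_velocities": joint speeds; "tau": joint torques, N m; "ee_pos": TCP position; "tcp_rot": TCP orientation; "wrist_force": force on the tool from outside, world axes, zero at the start; "moment": the same for the moment, N m; "gripper_width": finger opening in m; "grasp_force": force on a finger pad.
Only numpy, scipy, OpenCV 4.12 (cv2) and the standard library are available. Lean on these libraries where they do the work, as an engineer would, in place of code of your own. Each camera call takes 0.05 s, during which the arm holds its last target. There are 200 camera calls.

TASK

Take the yellow spirit level out of the blue parts tray, lay it lengthwise on the white strip of the track module and let go of it, so that its bubble shows the slope. Then turn the module's black levelling-foot knob until the bubble stands between the two black lines, let go of the knob, and press the level down onto the strip with a steady push of about 10 N. Finish while still pressing, with the bubble between the lines; leave everything else where it is.

Things in the scene. Friction and masses are not known exactly. Their poses are not given: they have to be found in the camera images.
- level: Spirit level: yellow bar 140 long (its x), 24 wide (its y), 30 high, about 200 g, vial up, in one of the tray's compartments. Origin: centre of its underside. The green vial runs along x in the middle of the top, its bubble is pale. It may be pressed anywhere on top (solid at 30 mm; the vial's drawn crown is not felt).
- bubble (a joint): Where the bubble stands in its vial, as an angle in rad about the vial's 0.4 m curve: 0 centred, positive towards the level's +x end. It runs uphill: the value is the slope of the level (7 mm per degree), settled after about 0.6 s. The readings are noisy: average 30. The bubble is 14 mm long, the black lines 20 mm apart, so it is between them within 3 mm, 0.0075 rad, of 0.
- strip (a point): Middle of the module's white strip, on its top face, about 62 mm above the table. Strip 44 wide (point x), 190 long (point y), 2 mm proud of the deck; y points from the deck's hinged side to its foot side, z is the deck's normal. The strip's middle lies 55 mm from the deck's +x edge.
- deck: The module's deck, 240 (x) by 260 (y), with flat track beside the strip. It tilts about its own x axis; origin on that hinge line, midway along x, 10 mm inside its -y edge and 20 mm below its top face. y points to the foot side. At the start it sags there by 1 to 2.1 degrees.
- house (a point): Centre of the roof top of the green town house fixed on the deck: 72 by 82, 106 mm high above the deck; keep the gripper clear of it.
- foot_top (a point): Centre of the top of the black round levelling-foot knob, on its axis: diameter 40, 32 high above the deck, gripping flanks 6 to 30 mm above the deck. Clockwise from above raises the foot side: 0.84 degree of slope per radian, the knob rising 3 mm per radian. Stiff (0.12 N m), stays where left. It needs 1.2 to 2.4 rad in all, one or two grasps, and can go 2.4 rad too far.
- tray: Blue open tray fixed to the table, 190 (x) by 286 (y), walls 20 high and 4 thick, floor 4 thick. Three compartments side by side along its y, each 90 wide and 182 long, centres at y = -94, 0, 94. Origin: centre of its underside. It lies left or right of the module. Things in it lie roughly along its x.
- wagon: Red model goods wagon, 110 x 31 x 47 high, in a tray compartment. Origin: centre of underside. Leave alone.
- buffer: Small red-and-brown buffer stop, 60 x 30 x 36 high, in a tray compartment. Origin: centre of underside. Leave alone.
- glue: White glue bottle, 44 across, 100 high, at the back. Origin: underside. Leave alone.
- paint: Paint jar with red cap, 48 across, 50 high, at the back. Origin: underside. Leave alone.
- cup: Blue ceramic cup, 72 across, 85 high, at the left side. Origin: underside. Leave alone.
- station: Model brick station building, 100 x 150 x 78 high, at the right side. Origin: underside. Leave alone.
- loco: Orange model railcar, 170 x 32 x 50 high, at the left side. Origin: underside. Leave alone.

How it is judged:
On the way, in this order (a step that is already met when the one before it is completed fails the run):
1. the level is lifted out of the tray (z of level in the frame of tray above 0.05 m and contact force between the fingers and level above 1 N), for 0.1 s.
2. the level lies lengthwise on the strip, let go, at rest, its bubble showing the slope (x of level in the frame of strip between -0.018 and 0.018 m and y of level in the frame of strip between -0.03 and 0.03 m and z of level in the frame of strip between -0.004 and 0.005 m and angle between the x axis of level and the y axis of strip, either way round below 0.2 rad and angle between level's own z axis and vertical below 0.12 rad and contact force between each of the arm, the fingers and level below 0.1 N and linear speed of level below 0.01 m/s and (value of joint bubble above 0.0125 rad or value of joint bubble below -0.0125 rad)), for 0.3 s.
3. the foot is turned until the bubble stands between the lines, the level lying untouched on the strip (x of level in the frame of strip between -0.018 and 0.018 m and y of level in the frame of strip between -0.03 and 0.03 m and z of level in the frame of strip between -0.004 and 0.005 m and angle between the x axis of level and the y axis of strip, either way round below 0.2 rad and angle between level's own z axis and vertical below 0.12 rad and value of joint bubble between -0.0075 and 0.0075 rad and contact force between the fingers and level below 0.1 N), for 0.4 s.
At the end, for the whole second after the job is handed in: The level lies on the strip (centre within 18 mm across and 30 mm along it, within 0.2 rad of its direction, flat on it), the bubble is within 3 mm (0.0075 rad) of centre, and the fingers still press: over 4 N on the level, and the level (2 N of weight) bears on the module with 6 to 30 N (x of level in the frame of strip between -0.018 and 0.018 m and y of level in the frame of strip between -0.03 and 0.03 m and z of level in the frame of strip between -0.004 and 0.005 m and angle between the x axis of level and the y axis of strip, either way round below 0.2 rad and angle between level's own z axis and vertical below 0.12 rad and value of joint bubble between -0.0075 and 0.0075 rad and contact force between the fingers and level above 4 N and contact force between level and module between 6 and 30 N and linear speed of level below 0.01 m/s); the arm keeps its last pose, push and grip.
It fails at once if something else was moved by more than 25 mm (distance of any of wagon, buffer, glue, paint, cup, station, loco from where it was at the start of the episode above 0.025 m).
It also fails if it takes over 72 s, if anything falls off the work surface, if the arm or the gripper's body presses on something with over 40 N, if the wrist force passes 120 N, or if a joint passes its speed limit or range.

## Working session

There is one attempt and no reset: what is moved stays moved. The work goes in short steps, each a Python script; the robot and the scene stay as the last script left them, time stands still between calls to the robot, and variables do not carry over. Pictures are saved under pics/ and viewed, at most 10 in all, crops included, and the job is handed in when it is done.

```bash
ls; mkdir -p pics; python3 - <<'E'
from station import env, effector, solver, viewer, workorder, search_frame, tip_of
import cv2, numpy as np
for c in ("top","side"):
    p,d=viewer.read_camera(c); cv2.imwrite(f"pics/{c}0.png",p[:,:,::-1])
    np.save(f"pics/{c}0.npy",d)
    for n in ("level","strip","deck","house","foot_top","tray","wagon","buffer","bubble"):
        for f in (tip_of,search_frame):
            try: r=f(c,n)
            except Exception as e: r=[];print(n,f.__name__,e)
            print(c,n,f.__name__,[(np.round(x["at"],3).tolist(),round(x["score"],2)) for x in r[:2]], [k for k in (r[0] if r else {})])
print(env.sense()); print(viewer.camera_info("top"))
E
```

```text
pics
top level call [] []
top level call [([0.513, -0.303, 0.035], 0.95)] ['at', 'score']
top strip call [([0.591, 0.171, 0.06], 0.65)] ['at', 'score']
top strip call [([0.529, 0.195, 0.061], 0.76)] ['at', 'score']
top deck call [([0.511, 0.082, 0.04], 0.92), ([0.779, -0.037, -0.002], 0.27)] ['at', 'score']
top deck call [([0.525, 0.197, 0.061], 0.6)] ['at', 'score']
top house call [([0.456, 0.147, 0.168], 0.92)] ['at', 'score']
top house call [([0.513, -0.3, 0.03], 0.64), ([0.528, 0.194, 0.063], 0.63)] ['at', 'score']
top foot_top call [([0.487, 0.291, 0.089], 0.58)] ['at', 'score']
top foot_top call [([0.487, 0.291, 0.09], 0.71)] ['at', 'score']
top tray call [([0.524, -0.22, -0.002], 0.94), ([0.785, 0.11, 0.003], 0.25)] ['at', 'score']
top tray call [([0.527, -0.213, 0.006], 0.74)] ['at', 'score']
top wagon call [([0.517, -0.122, 0.003], 0.89)] ['at', 'score']
top wagon call [([0.515, -0.117, 0.051], 0.87)] ['at', 'score']
top buffer call [([0.513, -0.226, 0.004], 0.62)] ['at', 'score']
top buffer call [([0.511, -0.222, 0.008], 0.74)] ['at', 'score']
bubble call it knows: buffer, 
[... 1809 characters left out ...]
, -4.84002369e-05],
       [ 3.19033282e-01, -9.47743512e-01,  1.64793702e-06],
       [-4.53452638e-05, -1.70031081e-05, -9.99999999e-01]]), 'wrist_force': array([ 0.17962786,  0.01551728, -0.04900268]), 'moment': array([-0.01919844,  0.04309872, -0.00934194]), 'grasp_force': 0.0, 'gripper_width': 0.09202712958051397}
{'intrinsics': array([[468.05377561,   0.        , 274.99049024],
       [  0.        , 468.05377561, 211.9410857 ],
       [  0.        ,   0.        ,   1.        ]]), 'eye': array([0.36594115, 0.00879556, 1.29538794]), 'rotation': array([[ 0.01080667,  0.98794972, -0.15439745],
       [-0.99993736,  0.01112713,  0.00121146],
       [ 0.00291486,  0.15437468,  0.98800808]])}
```

View pics/top0.png

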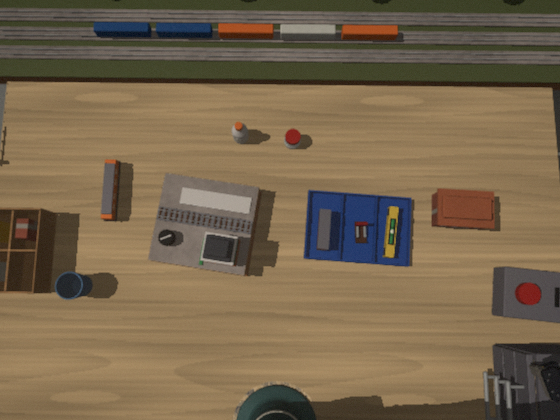

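```bash
cat > h.py <<'E'
from station import env, effector, solver, viewer, workorder, search_frame, tip_of
import cv2, numpy as np
def shot(c, save=None):
    s=env.sense(); p,d=viewer.read_camera(c)
    if save: cv2.imwrite(f"pics/{save}.png",p[:,:,::-1])
    return p,d,cam(c,s)
def cam(c,s=None):
    i=viewer.camera_info(c)
    if "eye" in i: return i["intrinsics"],np.array(i["rotation"]),np.array(i["eye"])
    T=i["T_tool_cam"]; R=s["tcp_rot"]
    return i["intrinsics"],R@T[:3,:3],s["ee_pos"]+R@T[:3,3]
def world(d,C):
    K,R,e=C; v,u=np.mgrid[:d.shape[0],:d.shape[1]]
    P=np.stack([(u-K[0,2])/K[0,0]*d,-(v-K[1,2])/K[1,1]*d,-d],-1)
    return P@R.T+e
def pix(P,C):
    K,R,e=C; q=(np.asarray(P)-e)@R
    return np.stack([K[0,0]*q[...,0]/-q[...,2]+K[0,2],K[1,1]*q[...,1]/q[...,2]+K[1,2]],-1)
def R_of(a):  # tool down, closing axis y at angle a in the world
    y=np.array([np.cos(a),np.sin(a),0]); z=np.array([0,0,-1.]); return np.stack([np.cross(y,z),y,z],1)
def rect(P): # centre, long-axis angle, size of xy points
    (c,(w,h),_)=r=cv2.minAreaRect(P[:,:2].astype(np.float32)*1000)
    b=cv2.boxPoints(r)/1000; e1=b[1]-b[0]; e2=b[2]-b[1]
    l=e1 if np.hypot(*e1)>np.hypot(*e2) else e2
    return np.array(c)/1000,np.arctan2(l[1],l[0])%np.pi,(w,h)
def hsv(p): return cv2.cvtColor(p,cv2.COLOR_RGB2HSV)
E
python3 - <<'E'
from h import *
p=cv2.imread("pics/top0.png")[:,:,::-1]; d=np.load("pics/top0.npy"); C=cam("top"); W=world(d,C); H=hsv(np.ascontiguousarray(p)); ok=d>0
m=ok&(abs(H[...,0].astype(int)-27)<7)&(H[...,1]>120)&(W[...,1]<-.15)&(W[...,2]>.022)
print("level",m.sum(),rect(W[m]),np.percentile(W[m][:,2],[5,50,95]))
m=ok&(H[...,1]<40)&(H[...,2]>150)&(abs(W[...,0]-.59)<.1)&(abs(W[...,1]-.17)<.14)&(W[...,2]>.045)&(W[...,2]<.08)
print("strip",m.sum(),rect(W[m]),W[m].mean(0))
m=ok&(H[...,2]<70)&(np.hypot(W[...,0]-.487,W[...,1]-.291)<.05)&(W[...,2]>.08)
print("knob",m.sum(),rect(W[m]),np.median(W[m],0))
E
```

```text
level 347 (array([ 0.51420502, -0.30786261]), np.float32(3.0085008), (25.697290420532227, 138.36512756347656)) [0.02818011 0.03354226 0.03768775]
strip 1090 (array([0.58961395, 0.16920834]), np.float32(1.4150813), (188.15255737304688, 44.484798431396484)) [0.58986719 0.16852869 0.06061434]
knob 143 (array([0.48655511, 0.2893905 ]), np.float32(1.659606), (36.64112854003906, 37.36806869506836)) [0.48619176 0.28930016 0.08718819]
```

Top view: the tray is right of the module. The level is at px (391,232), the strip at (215,201), the knob at (166,237) and the house at (220,249). The networks agree with my colour masks, so next I hover over the level.

```bash
python3 - <<'E'
from h import *
c=np.array([.514,-.306]); ang=-.133; u=np.array([np.cos(ang),np.sin(ang)])
g=c+.02*u
for a in (1.438,1.438-np.pi):
  for pos,aa in (([*g,.2],a),([.60,.20,.2],a+1.548),([.60,.20,.2],a-1.594),([.487,.291,.2],a+1.548)):
    q=solver.inverse_kinematics(np.array(pos),R_of(aa)); print(round(a,2),pos,round(aa,2),None if q is None else np.round(q,2))
env.reach(np.array([*g,.2]),R_of(1.438)); 
p,d,C=shot("wrist","w1"); W=world(d,C); H=hsv(p); ok=d>0
m=ok&(abs(H[...,0].astype(int)-27)<7)&(H[...,1]>120)&(W[...,2]>.022)&(W[...,2]<.05)&(abs(W[...,1]+.306)<.05)
print("level",m.sum(),rect(W[m]),np.percentile(W[m][:,2],[5,50,95]))
m=ok&(W[...,2]>.028)&(W[...,2]<.06)&(W[...,1]>-.262)&(W[...,1]<-.19)&(abs(W[...,0]-.51)<.06)
print("buffer",m.sum(),W[m].min(0) if m.any() else 0,W[m].max(0) if m.any() else 0)
print([(np.round(x["at"],3),x["score"]) for x in tip_of("wrist","level")], env.sense()["t"], env.sense()["joint_positions"])
E
```

```text
1.44 [np.float64(0.5338233705969021), np.float64(-0.30865216480971214), 0.2] 1.44 [ 0.95  0.52 -0.66  1.67  0.35  1.07  1.62]
1.44 [0.6, 0.2, 0.2] 2.99 [ 0.42  0.89 -1.33  1.61  0.88  1.36  1.96]
1.44 [0.6, 0.2, 0.2] -0.16 [ 0.3   0.69 -1.01  1.62  0.62  1.19 -1.  ]
1.44 [0.487, 0.291, 0.2] 2.99 [ 0.29  0.77 -1.32  1.77  0.79  1.25  1.75]
-1.7 [np.float64(0.5338233705969021), np.float64(-0.30865216480971214), 0.2] -1.7 [ 0.53  0.43 -0.08  1.7   0.04  1.01 -1.27]
-1.7 [0.6, 0.2, 0.2] -0.16 [ 0.3   0.69 -1.01  1.62  0.62  1.19 -1.  ]
-1.7 [0.6, 0.2, 0.2] -3.3 [ 0.42  0.89 -1.33  1.61  0.88  1.36  1.96]
-1.7 [0.487, 0.291, 0.2] -0.16 [ 0.08  0.52 -0.9   1.78  0.46  1.07 -1.14]
level 1794 (array([ 0.51353717, -0.30847461]), np.float32(3.0150335), (23.720504760742188, 138.56741333007812)) [0.03307426 0.03439121 0.03569186]
buffer 261 [ 0.52972397 -0.24216678  0.02809165] [ 0.53855525 -0.21219929  0.04227586]
[] 3.5417 [ 0.94964712  0.5217056  -0.65370911  1.6693831   0.35313132  1.07159284
  1.62410283]
```

View pics/w1.png

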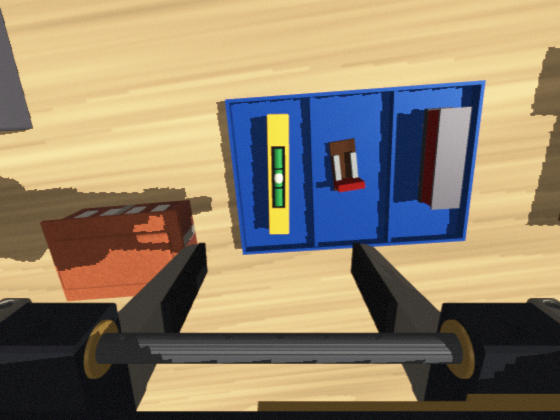

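Wrist view: the level is at about px (278,175), the buffer at (345,165) and the wagon at (445,160), and the level is clear to grip. I start with a light, shallow grip because the open fingers are wider than the compartment. Then I slide deeper, grip hard and lift.

```bash
python3 - <<'E'
from h import *
c=np.array([.5135,-.3085]); ang=3.015-np.pi; u=np.array([np.cos(ang),np.sin(ang)]); n=np.array([-u[1],u[0]])
R=R_of(ang-np.pi/2); g=c+.02*u; o=g-.008*n
env.reach(np.array([*o,.09]),R)
env.movel(np.array([*o,.0255]),R,rate=.08)
effector.grasp(3); s=env.sense(); print(s["gripper_width"],s["grasp_force"],s["wrist_force"])
g=s["ee_pos"][:2]
env.movel(np.array([*g,.014]),R,rate=.05); s=env.sense(); print(s["ee_pos"],s["wrist_force"])
effector.grasp(35); env.pause(.2)
env.movel(np.array([*g,.16]),R,rate=.1); s=env.sense(); print(s["gripper_width"],s["grasp_force"],s["wrist_force"],s["t"],s["ee_pos"],s["joint_positions"])
p,d,C=shot("top","top1"); W=world(d,C); H=hsv(p)
# strip / deck plane from depth
m=(d>0)&(H[...,1]<40)&(H[...,2]>150)&(abs(W[...,0]-.59)<.1)&(abs(W[...,1]-.17)<.14)&(W[...,2]>.045)&(W[...,2]<.08)
P=W[m]; print("strip",rect(P),np.linalg.lstsq(np.c_[P[:,:2]-P[:,:2].mean(0),np.ones(len(P))],P[:,2],rcond=None)[0])
E
```

```text
0.02419622281731795 2.9658038914203644 [-0.41426731  0.50525894  0.06277012]
[ 0.53178377 -0.31894122  0.013344  ] [-0.18106932  0.40898811 -1.30379873]
0.023745863390873423 34.948466420173645 [-0.09704036 -1.09115026 -1.29593976] 10.3167 [ 0.53202204 -0.31850793  0.159216  ] [ 0.42862651  0.47508773  0.07546036  1.73163465 -0.04273645  0.93790526
 -1.17625119]
strip (array([0.5588056 , 0.17453073]), np.float32(1.4166839), (189.83792114257812, 108.92475891113281)) [ 0.01040146 -0.03344005  0.06048115]
```

```bash
cat >> h.py <<'E'
A=1.4155; YS=np.array([np.cos(A),np.sin(A),0]); XS=np.array([np.sin(A),-np.cos(A),0]); S0=np.array([.590,.170,.0606])
E
python3 - <<'E'
from h import *
R=cv2.Rodrigues(XS*-.033)[0]@R_of(A-np.pi/2)
T=S0+.009*XS+.036*YS
s=env.sense(); env.movel(s["ee_pos"]+[0,0,.09],rate=.2)
env.reach(np.array([*T[:2],.25]),R)
p,d,C=shot("top"); W=world(d,C); H=hsv(p); print(env.sense()["t"],env.sense()["joint_positions"],env.sense()["wrist_force"])
m=(d>0)&(abs(H[...,0].astype(int)-27)<7)&(H[...,1]>120)&(abs(W[...,1]-.17)<.2)&(W[...,2]>.1)&(W[...,2]<.31); print(m.sum(), rect(W[m]) if m.any() else 0, env.sense()["ee_pos"])
env.movel(np.array([*T[:2],.085]),R,rate=.12)
f0=env.sense()["wrist_force"][2]
for z in np.arange(.074,.060,-.001):
    env.movel(np.array([*T[:2],z]),R,rate=.03); env.pause(.1); s=env.sense()
    if s["wrist_force"][2]-f0>1.5: break
print(z,s["ee_pos"],s["wrist_force"],f0,s["t"])
p,d,C=shot("top","top2")
p,d,C=shot("wrist","w2")
E
```

```text
12.925 [-0.10318493  0.46303944 -0.39689002  1.56336004  0.21838064  1.1751927
 -0.70948898] [ 0.18431866 -0.60863229 -1.77521952]
217 (array([0.59434784, 0.14338345]), np.float32(1.4177544), (60.58945846557617, 23.04398536682129)) [0.60517046 0.20211589 0.24989684]
0.06799999999999999 [0.60462427 0.20429352 0.06905771] [-2.79790182 -1.01141443  5.0737333 ] -1.844639380837647 17.1667
```

View pics/w2.png

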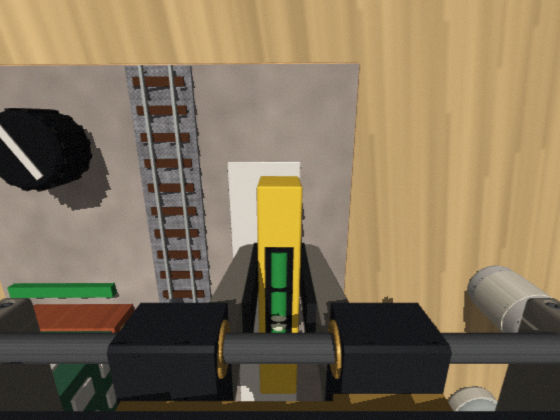

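The yellow bar lies on the white strip, with its far end at px (280,180) and the strip's end at (264,163). The bubble is off centre at about (279,325), towards the hinge side. I release, rise and look.

```bash
cat >> h.py <<'E'
def look(save=None,c="wrist"):
    """level pose in strip coords, and bubble offset along YS (mm) from the vial, by depth-free plane projection"""
    p,d,C=shot(c,save); W=world(d,C); H=hsv(p); Hh=H[...,0].astype(int)
    near=(d>0)&(np.hypot(W[...,0]-S0[0],W[...,1]-S0[1])<.12)&(W[...,2]>.08)&(W[...,2]<.11)
    def co(m): q=W[m]-S0; return np.c_[q@XS,q@YS,q[:,2]]
    y=near&(abs(Hh-27)<8)&(H[...,1]>120)
    c0,a,sz=rect(co(y)); print("level x,y",np.round(c0,4),"angle to YS",round(float(a-np.pi/2),3),np.round(sz,1),y.sum())
    v=near&(abs(co(near|True)[:,0].reshape(d.shape)-c0[0])<.006)&(abs(co(near|True)[:,1].reshape(d.shape)-c0[1])<.03)
    b=v&(H[...,1]<110)&(H[...,2]>110); g=v&(abs(Hh-60)<22)&(H[...,1]>120)
    if b.sum()>3:
        q=co(b)[:,1]-c0[1]; print("bubble mm",np.round(1e3*np.array([q.mean(),np.median(q),q.min(),q.max()]),1),b.sum(),"green",np.round(1e3*(np.percentile(co(g)[:,1],[1,99])-c0[1]),1))
    return p,d,C
E
python3 - <<'E'
from h import *
effector.release(); env.pause(.3); s=env.sense(); print(s["gripper_width"],s["t"])
e=s["ee_pos"]; env.movel(np.array([*e[:2],.17]),rate=.1); env.pause(.2)
# view from further towards the hinge: camera looks ahead along tool; find camera axis
K,Rc,eye=cam("wrist",env.sense()); print("cam eye rel",eye-env.sense()["ee_pos"],"dir",-Rc[:,2])
T=S0-.05*YS+.02*XS; env.reach(np.array([*T[:2],.27]),R_of(A-np.pi/2))
p,d,C=look("w3"); look(c="top"); print(env.sense()["t"])
for n in ("level","strip","foot_top","house"): print(n,[(np.round(x["at"],4),round(x["score"],2)) for x in tip_of("wrist",n)[:2]])
E
```

```text
0.09202969539102322 18.65
cam eye rel [0.01281307 0.08952676 0.16747906] dir [-0.05122228 -0.32607091 -0.94395659]
level x,y [0.0078 0.0173] angle to YS -0.007 [140.   23.8] 1876
bubble mm [-11.5 -11.4 -17.2  -5.9] 74 green [-29.8  29.7]
level x,y [0.0088 0.0637] angle to YS 0.008 [23.5 42.8] 125
20.7083
level [(array([0.6021, 0.1851, 0.0617]), 0.58)]
strip [(array([0.5889, 0.1655, 0.0625]), 0.6)]
foot_top [(array([0.4519, 0.1462, 0.1679]), 0.33)]
house [(array([0.4532, 0.1446, 0.1649]), 0.78)]
```

View pics/w3.png

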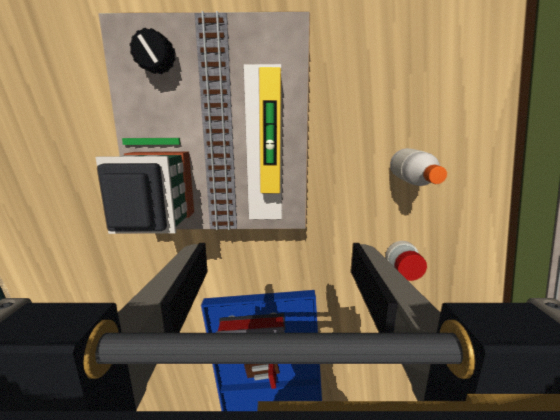

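The level is released at x=+8, y=+17 mm and aligned with the strip. In the picture it is at px (270,130), with the bubble at (270,145). The bubble is 11.5 mm towards the hinge, which is about 1.65° and needs roughly 1.95 rad on the knob at (152,50).

```bash
cat >> h.py <<'E'
def turn(k,a0,da,z):
    effector.release()
    env.reach(np.array([*k,.20]),R_of(a0)); env.movel(np.array([*k,z]),R_of(a0),rate=.12)
    effector.grasp(40); env.pause(.1); s=env.sense(); print("grip",s["gripper_width"],s["grasp_force"],s["wrist_force"],s["ee_pos"])
    k=s["ee_pos"][:2]; n=int(np.ceil(abs(da)/.25)); mx=0
    for i in range(1,n+1):
        t=da*i/n; env.movel(np.array([*k,z-.003*t]),R_of(a0+t),rate=.0015)
        s=env.sense(); mx=max(mx,np.linalg.norm(s["wrist_force"]))
    env.pause(.2); s=env.sense(); print("turned",s["t"],"maxF",mx,s["wrist_force"],s["moment"],s["joint_positions"])
    effector.release(); env.pause(.1); env.movel(np.array([*k,.2]),rate=.15)
E
python3 - <<'E'
from h import *
try:
    turn(np.array([.487,.290]),.9,-1.95,.067)
except env.PlanningError as e: print("PE",e)
T=S0-.05*YS+.02*XS; env.reach(np.array([*T[:2],.27]),R_of(A-np.pi/2)); env.pause(.3)
look("w4"); print(env.sense()["t"])
E
```

```text
grip 0.0390363507161341 40.006753009802196 [ 2.93477487  3.85838511 -3.36722759] [0.4880155  0.29139772 0.06719161]
turned 27.9333 maxF 11.778732031852368 [-4.55866118 -3.44020068  8.1953185 ] [-1.4473293   0.59097785 -0.06945312] [-0.5204977   0.51998232 -0.09752013  1.90391123  0.07374387  0.72456915
 -1.7060133 ]
level x,y [0.008 0.016] angle to YS -0.006 [139.1  23.3] 1854
bubble mm [-0.7 -1.  -6.7  5.4] 81 green [-29.4  29.8]
31.4
```

The bubble is now within 1 mm of centre and the level has not moved. Next I shut the fingers and press.

```bash
python3 - <<'E'
from h import *
R=R_of(A-np.pi/2); T=(S0+.008*XS+.012*YS)[:2]
env.movel(env.sense()["ee_pos"]+[0,0,.0],rate=.1) if 0 else None
effector.grasp(20)
env.reach(np.array([*T,.16]),R); env.movel(np.array([*T,.103]),R,rate=.1); env.pause(.3)
f=lambda: np.mean([(env.pause(.02),env.sense()["wrist_force"])[1] for _ in range(10)],0)
f0=f(); print("f0",f0)
for z in np.arange(.100,.075,-.0005):
    env.movel(np.array([*T,z]),R,rate=.02); env.pause(.1); F=f()-f0
    if F[2]>8.5: break
print(z,F,env.sense()["ee_pos"],env.sense()["t"])
env.pause(.8); print(f()-f0,env.sense()["t"])
p,d,C=look("w5",c="wrist"); look("t5",c="top"); shot("side","s5")
E
```

```text
f0 [-0.16707455  0.32484604 -0.05579485]
0.093 [-2.93554383 -1.1922159   9.32140169] [0.59988389 0.18068355 0.09417464] 42.3083
[-2.46751149 -1.10431327  9.40511059] 43.275
level x,y [0.0081 0.0527] angle to YS -0.007 [66.9 23.6] 3146
level x,y [ 0.0069 -0.0415] angle to YS 0.15 [24.5 26.4] 85
```

View pics/w5.png

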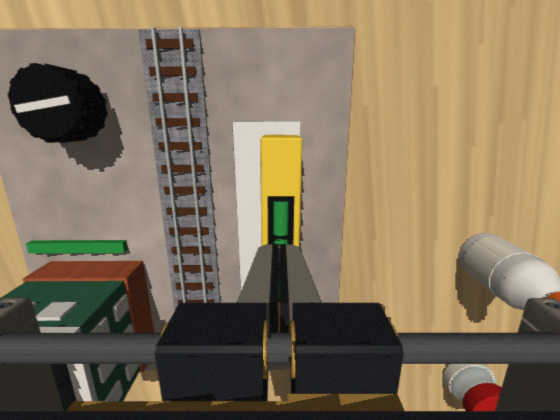

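The fingers hide the bubble here, at px (280,250). I'll press 42 mm nearer the hinge end of the level so the bubble stays visible, and check it under load.

```bash
python3 - <<'E'
from h import *
R=R_of(A-np.pi/2); T=(S0+.008*XS-.028*YS)[:2]
e=env.sense()["ee_pos"]; env.movel(np.array([*e[:2],.105]),R,rate=.06); env.movel(np.array([*T,.105]),R,rate=.08); env.pause(.3)
f=lambda: np.mean([(env.pause(.02),env.sense()["wrist_force"])[1] for _ in range(5)],0)
f0=f()
for z in np.arange(.097,.075,-.0005):
    env.movel(np.array([*T,z]),R,rate=.02); env.pause(.05); F=f()-f0
    if F[2]>9: break
env.pause(.8); print(z,f()-f0,env.sense()["t"])
p,d,C=look("w6")
W=world(d,C); H=hsv(p); q=W-S0; Y=q@YS; X=q@XS
m=(d>0)&(abs(X-.008)<.03)&(Y<.095)&(W[...,2]>.08)&(W[...,2]<.11)
v,u=np.nonzero(m); c=p[max(v.min()-20,0):v.max()+20,u.min()-40:u.max()+40]
cv2.imwrite("pics/c6.png",cv2.resize(c,None,fx=2,fy=2,interpolation=cv2.INTER_CUBIC)[:600,:800,::-1])
b=(d>0)&(abs(X-.008)<.006)&(abs(Y-.016)<.035)&(W[...,2]>.08)&(H[...,1]<110)&(H[...,2]>110)
y=(abs(H[...,0].astype(int)-27)<8)&(H[...,1]>120)&m
if b.sum(): print("bubble y",np.mean(Y[b]),Y[b].min(),Y[b].max(),b.sum())
print("level foot end y",np.percentile(Y[y],99.5),"-> centre",np.percentile(Y[y],99.5)-.07)
E
```

```text
0.093 [-4.35736963 -1.38570454 10.0907579 ] 49.4417
level x,y [0.008  0.0328] angle to YS -0.007 [106.9  23.7] 4695
bubble mm [-17.2 -17.1 -23.5 -11.8] 276 green [-29.5  16.5]
bubble y 0.015592393819521669 0.009294966588178607 0.0209860973782088 276
level foot end y 0.08573941187060695 -> centre 0.015739411870606942
```

View pics/c6.png

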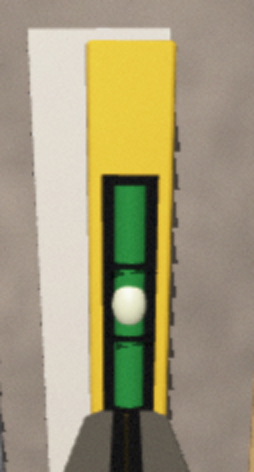

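With 10 N pressing, the bubble at px (128,305) stands midway between the black lines at rows 267 and 340. Its offset is about −0.1 mm.

```bash
python3 -c "
from h import *
print(env.sense()['wrist_force'],env.sense()['t']); print(workorder.finish_job())"
```

```text
[-3.62794362 -0.82687412 10.77809018] 49.4917
the job is handed in; nothing more can be done
None
```

I handed the job in at about 49.5 s of the 72 s limit: the level lies let go on the strip, the knob has been turned and released, and the shut fingers press the level with about 10 N, with the bubble within about 0.1 mm of centre at the last check (the hand-in returned no verdict).

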